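Nest the dough cutters and close their tin

TASK

Pack the three round dough cutters away in their tin, one at a time: stand the smallest ring upright in the middle of the low tray, then the middle ring around it, then the largest ring around both, and last put the knobbed cover over the nest so that it sits flat on the tray's floor inside the rim. Keep the nest centred in the tray, set each piece down gently without dropping it, and leave the ramekin, the small cup and the spice jar where they are.

Things in the scene. Friction and masses are not known exactly. Their poses are not given: they have to be found in the camera images.
- cutter_small: Plain open steel ring (dough cutter, open at both ends, no handle), the smallest of three: outside diameter 32 mm, wall 2.5 mm (inside diameter 27 mm), 45 mm high, about 50 g, standing upright on the table. Origin: centre of its lower edge; z up along its axis. Can be gripped from above across its outside.
- cutter_middle: Plain open steel ring (dough cutter, open at both ends, no handle), the middle one of three: outside diameter 50 mm, wall 2.5 mm (inside diameter 45 mm), 45 mm high, about 70 g, standing upright on the table. Origin: centre of its lower edge; z up along its axis. Can be gripped from above across its outside.
- cutter_large: Plain open steel ring (dough cutter, open at both ends, no handle), the largest of three: outside diameter 68 mm, wall 2.5 mm (inside diameter 63 mm), 45 mm high, about 90 g, standing upright on the table. Origin: centre of its lower edge; z up along its axis. Can be gripped from above across its outside.
- tin_tray: Low round metal tray, the bottom half of the cutters' storage tin: floor inside about 120 mm across and 3 mm thick, rim 10 mm high and 134 mm across outside. It does not move on the table. Origin: centre of its underside, on the table; z up.
- tray_floor (a point): Centre of the upper face of the tray's floor, 3 mm above the tray's origin.
- tin_cover: Tall round metal cover of the storage tin, open below, with a black knob on top: outside diameter 106 mm, inside 101 mm, top face 55 mm above the lower edge, inside height 52 mm, about 160 g; stands on the table open side down. It fits inside the tray's rim with about 7 mm play all round. Origin: centre of its lower edge; z up.
- cover_knob (a point): Point on the axis of the cover's knob, 70 mm above the cover's lower edge. The knob is an upright cylinder 20 mm in diameter, from 55 to 83 mm above the lower edge (top 3 mm tapered).
- ramekin: White ramekin, a small cup with a floor, 65 mm across, 40 mm high; bystander, loose. Origin: centre of its underside.
- steel_cup: Plain small cup with a floor, 67 mm across, 48 mm high; bystander, loose. Origin: centre of its underside.
- spice_jar: Spice jar with a red cap, 45 mm across, 106 mm high; bystander, loose. Origin: centre of its underside.
Not all that is in view belongs to the job. What is shaped like the tin_cover but blue or green is not meant.

How it is judged:
By the outcome, as a careful person would: the job done as asked, in the order asked, and still so for the second after the job is handed in, with the robot touching nothing.
It also fails if it takes over 106 s, if anything falls off the work surface, if the arm or the gripper's body presses on something with over 40 N, if the wrist force passes 120 N, or if a joint passes its speed limit or range.

ROBOT

A 7-joint arm with a two-finger parallel gripper is mounted at the origin on a cart in front of the work surface, level with it; the furniture and walls round the work are solid. World frame = base frame: x ahead of the robot, y to its left, z up, the work surface at z = 0. Lengths are in mm, angles in rad, forces in N, time in s.
With the tool pointing down it reaches from about 350 to 900 mm from the base axis. Payload 7.2 kg.
Tool frame: the origin (TCP) lies on the centre line of the jaws, within the pads' length; the fingertips stand 17 mm ahead of it and the grasp point (between the pads) lies 2 mm behind it; z points along the fingers, y is the line along which they close (so a half turn about z gives the same grasp; the last joint's range is limited). The gripper opens to 85 mm and grips with 20 to 120 N. Pads are 22 mm wide; open, the fingers measure 114 mm over their backs; the gripper's body (76 mm by 85 mm) begins 54 mm behind the grasp point. The pads swing forward as they close: fully open they stand 13 mm farther back than shut.
Start: joints at [1.167, 0.411, -0.013, 1.596, 0.006, 1.134, -0.082], TCP at [205.941, -590.099, 248.297] pointing down, gripper open.
Joint ranges: [-2.95, 2.95], [-0.29, 1.99], [-1.47, 1.44], [0.14, 2.54], [-1.03, 4.17], [0.13, 1.85], [-2.86, 2.86]. Speed limits (rad/s): [2.39, 2.39, 3.01, 3.01, 3.14, 3.14, 3.14].

INTERFACE

Orientations are given as a rotation vector (axis times angle).
In Python, from workcell import r gives the robot as it stands.
- The arm moves only by the tool step_arm, never from a script. Its argument "commands" is a list of rows, each an object with "slide": the shift along the tool's x, y, z in mm, a list of three; "rot": the turn, a rotation vector about the tool's x, y, z in rad, a list of three; "grip": the opening, from 0 (shut) to 1 (fully open). In form: [{"slide": [tx, ty, tz], "rot": [rx, ry, rz], "grip": grip}, ...]. A call has 1 to 10 rows; each row shifts and turns the commanded pose from where the row before left it, along the tool's axes as they then stand; what a row does not reach is not made up. A row lasts 1/12 s, in which the tool goes at most 41.7 mm and 7.16 degrees, less where a joint would pass 70% of its speed; a pose out of reach is approached as far as the arm can. A call with a gripper value outside its range is refused whole. The fingers move at their own pace and stop on an object; "squeeze" is the grip in N (left out, the last holds). Time passes only in rows, so rows that do not move let the fingers close. It gives the time, the measured TCP pose, the force, the opening and the grip force at its end, in the units of the state.
- r.read_state(): the state, without advancing time (a new reading comes with each control period).
- r.capture(name): name is "scene" or "side" or "wrist"; returns the picture (420x560x3 uint8, red, green, blue); there is no depth.
- r.camera_params(name): a dict with "fx", "fy", "cx", "cy" (pixels), "view" (4x4, takes a point from world to camera coordinates). Camera axes: x right, y up, looking along -z (the intrinsics and any distortion apply to the point x, -y, -z); pixel columns grow to the right and rows downward; lengths in mm; the calibration is good to about 2 mm. A picture is of the moment at which its call begins: read the wrist's pose just before it. camera_params takes no time and is no camera call; for the wrist camera it gives the pose at the moment of the call.
- r.finish_job(): hands the job in; it is judged then, once.
The state is a dict: "time_s": time; "joint_pos": joint angles; "joint_vel": joint speeds; "effort": joint torques, N m; "ee_pos": TCP position; "eef_rot": TCP orientation; "wrist_force": force on the tool from outside, world axes, zero at the start; "ft_torque": the same for the moment, N m; "width": finger opening in mm; "grasp_force": force on a finger pad.
Only numpy, scipy, OpenCV 4.12 (cv2) and the standard library are available. Lean on these libraries where they do the work, as an engineer would, in place of code of your own. Each camera call takes 0.05 s, during which the arm holds its last target. There are 200 camera calls.

## Working session

There is one attempt and no reset: what is moved stays moved. The work goes in short steps, Python scripts to look and compute and a tool call to move; the robot and the scene stay as the last step left them, time stands still between calls to the robot, and variables do not carry over. Pictures are saved under pics/ and viewed, at most 14 in all, crops included, and the job is handed in when it is done.

Besides the shell and the picture viewer there is one more tool, called after "Emit:" as a command line: name --argument value ..., lists and objects as JSON in quotes. step_arm: Moves the arm, as the interface text tells. Its arguments: {"type":"object","properties":{"commands":{"type":"array"},"squeeze":{"type":"number"}},"required":["commands"]}

```bash
mkdir -p pics; cat > h.py <<'E'
import numpy as np, cv2
from scipy.spatial.transform import Rotation as R
from workcell import r
def ray(cam,u,v,P=None):
    P=P or r.camera_params(cam); V=np.array(P["view"])
    d=np.array([(u-P["cx"])/P["fx"],-(v-P["cy"])/P["fy"],-1.])
    C=-V[:3,:3].T@V[:3,3]; return C,V[:3,:3].T@d
def onz(cam,u,v,z,P=None):
    C,d=ray(cam,u,v,P); return C+d*(z-C[2])/d[2]
def proj(cam,p,P=None):
    P=P or r.camera_params(cam); V=np.array(P["view"]); q=V[:3,:3]@np.array(p)+V[:3,3]
    return P["cx"]+P["fx"]*q[0]/-q[2], P["cy"]-P["fy"]*q[1]/-q[2]
E
python3 - <<'E'
from h import *
for c in("scene","side","wrist"):
    cv2.imwrite(f"pics/{c}0.png",r.capture(c)[:,:,::-1])
    P=r.camera_params(c); print(c,{k:np.round(v,2).tolist() for k,v in P.items()})
    print(np.round(ray(c,280,210)[0]))
s=r.read_state();print(s)
E
```

```text
scene {'fx': 420.48, 'fy': 420.48, 'cx': 285.52, 'cy': 206.42, 'view': [[-0.76, -0.64, 0.01, 469.62], [0.4, -0.46, 0.79, -231.94], [-0.5, 0.61, 0.61, -1036.36], [0.0, 0.0, 0.0, 1.0]]}
[-70. 829. 810.]
side {'fx': 500.75, 'fy': 500.75, 'cx': 284.24, 'cy': 205.61, 'view': [[-0.99, 0.13, -0.0, 511.51], [-0.11, -0.85, 0.52, 80.09], [0.07, 0.51, 0.86, -1756.15], [0.0, 0.0, 0.0, 1.0]]}
[ 633.  904. 1461.]
wrist {'fx': 364.37, 'fy': 364.37, 'cx': 280.73, 'cy': 210.15, 'view': [[0.33, -0.94, -0.0, -624.23], [0.9, 0.32, -0.29, 38.74], [0.28, 0.1, 0.96, -378.78], [0.0, 0.0, 0.0, 1.0]]}
[ 275. -565.  373.]
{'time_s': 0.15, 'joint_pos': array([ 1.1667751 ,  0.41174436, -0.0126876 ,  1.59679637,  0.00557163,
        1.13432863, -0.08220605]), 'joint_vel': array([ 0.00100566, -0.00184184,  0.00264192, -0.0029066 ,  0.0009244 ,
        0.00029563, -0.00038468]), 'effort': array([ 6.53463321e-04, -6.01039338e+01,  6.82478864e-01, -2.99648309e+01,
        1.39502599e-02,  7.84836535e-03,  4.12245879e-05]), 'ee_pos': array([ 205.81839473, -589.77575405,  247.65149128]), 'eef_rot': array([-3.09622083e+00, -5.24802794e-01,  4.34882553e-04]), 'wrist_force': array([-0.97124265,  0.38732271,  1.6350237 ]), 'ft_torque': array([ 0.05027897,  0.04169633, -0.01463917]), 'grasp_force': 0.0, 'width': 85.33258742955698}
```

View pics/scene0.png

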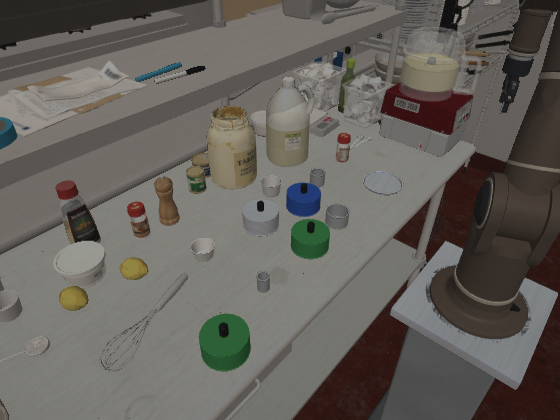

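View pics/side0.png

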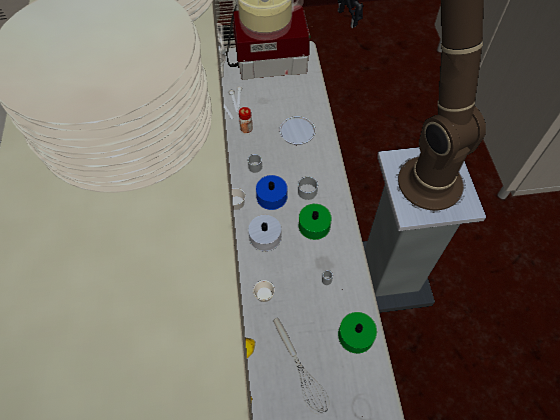

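The scene picture shows the tray at (382,182), the silver cover at (261,217), and blue and green decoys. The ring candidates are at (263,282), (317,177), (337,217) and (271,186). I'll zoom in to tell rings from cups.

```bash
python3 - <<'E'
from h import *
a=cv2.imread("pics/scene0.png")[130:300,180:420]; b=cv2.imread("pics/side0.png")[90:310,222:352]
a=cv2.resize(a,None,fx=2.2,fy=2.2,interpolation=2); b=cv2.resize(b,None,fx=1.7,fy=1.7,interpolation=2)
h=max(a.shape[0],b.shape[0]); o=np.zeros((h,a.shape[1]+b.shape[1],3),np.uint8)
o[:a.shape[0],:a.shape[1]]=a;o[:b.shape[0],a.shape[1]:]=b
cv2.imwrite("pics/zoom0.png",o)
for n,u,v,z in [("tray",382,182,8),("cov",261,206,83),("big",337,210,45),("mid",317,172,45),("small",263,275,45),("cup",271,181,48),("ram",203,243,40),("jar",343,137,106),("blue",303,187,83),("green",310,227,83)]: print(n,onz("scene",u,v,z).round())
for n,u,v,z in [("tray",298,131,8),("cov",265,227,83),("big",307,184,45),("mid",254,158,45),("small",327,274,45),("cup",237,198,40)]: print(n,onz("side",u,v,z).round())
E
```

```text
tray [ 433. -294.    8.]
cov [584. 145.  83.]
big [436. -24.  45.]
mid [ 604. -151.   45.]
small [426. 311.  45.]
cup [681.  -6.  48.]
ram [629. 327.  40.]
jar [ 616. -314.  106.]
blue [552.  -7.  83.]
green [423. 127.  83.]
tray [ 426. -286.    8.]
cov [596. 145.  83.]
big [435. -22.  45.]
mid [ 602. -155.   45.]
small [425. 312.  45.]
cup [675.  -1.  40.]
```

View pics/zoom0.png

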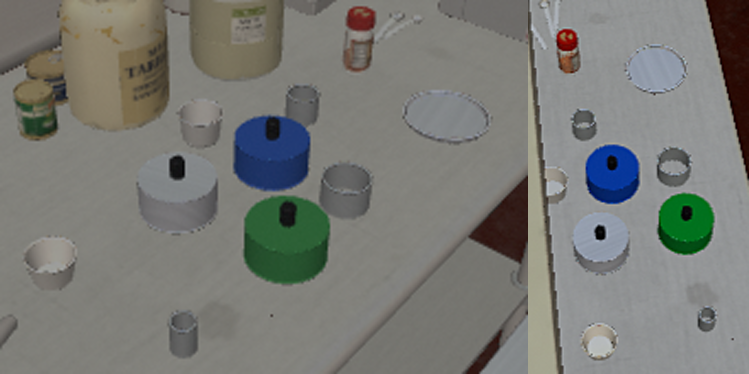

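View pics/wrist0.png

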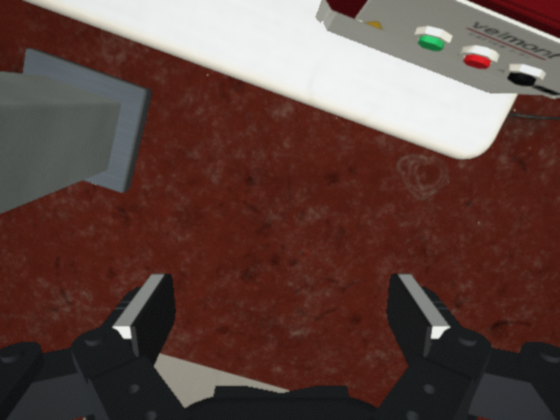

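The zoom shows three open grey rings: large at scene (337,217), middle at (317,177) and small at (263,282). The two whitish cups at (271,186) and (203,250) are bystanders. Both views agree on the positions. I'll turn the tool square to the world axes and look from above with the wrist camera on the way.

Emit:
step_arm --commands '[{"slide":[0,0,0],"rot":[0,0,0.112],"grip":1},{"slide":[0,0,0],"rot":[0,0,0.112],"grip":1},{"slide":[0,0,0],"rot":[0,0,0.111],"grip":1},{"slide":[14,-38,0],"rot":[0,0,0],"grip":1},{"slide":[14,-38,0],"rot":[0,0,0],"grip":1},{"slide":[14,-38,0],"rot":[0,0,0],"grip":1},{"slide":[14,-38,0],"rot":[0,0,0],"grip":1},{"slide":[14,-38,0],"rot":[0,0,0],"grip":1},{"slide":[14,-38,0],"rot":[0,0,0],"grip":1},{"slide":[14,-38,0],"rot":[0,0,0],"grip":1}]' --squeeze 25

```text
time_s: 0.98
ee_pos: [303.9, -322.1, 248.3]
eef_rot: [3.141, 0.001, -0.0]
wrist_force: [0.7, 0.1, -0.2]
width: 85.7
grasp_force: 0.0
```

Emit:
step_arm --commands '[{"slide":[25,-33,0],"rot":[0,0,0],"grip":1},{"slide":[25,-33,0],"rot":[0,0,0],"grip":1},{"slide":[25,-33,0],"rot":[0,0,0],"grip":1},{"slide":[25,-33,0],"rot":[0,0,0],"grip":1},{"slide":[0,0,0],"rot":[0,0,0],"grip":1},{"slide":[0,0,0],"rot":[0,0,0],"grip":1}]'

```text
time_s: 1.48
ee_pos: [404.7, -189.9, 248.2]
eef_rot: [-3.141, -0.009, -0.0]
wrist_force: [-0.6, -0.4, 0.6]
width: 85.2
grasp_force: 0.0
```

```bash
python3 - <<'E'
from h import *
P=r.camera_params("wrist");import json;json.dump({k:np.array(v).tolist() for k,v in P.items()},open("pics/w1.json","w"))
cv2.imwrite("pics/w1.png",r.capture("wrist")[:,:,::-1])
s=r.read_state();print(s["ee_pos"],s["eef_rot"],s["joint_pos"],s["time_s"])
for n,p in dict(tray=(430,-290,3),mid=(603,-153,45),big=(436,-23,45)).items():print(n,proj("wrist",p,P))
E
```

```text
[ 403.60867323 -191.54713591  248.06703917] [ 3.14158302e+00  4.46780448e-03 -1.05339394e-03] [ 0.56898836  0.1202973  -0.25443543  1.99204848  0.03540758  1.03399524
 -1.26976975] 1.5333
tray (np.float64(379.78404261404415), np.float64(149.70709552057335))
mid (np.float64(234.18417776935541), np.float64(-71.8541895053747))
big (np.float64(94.85117970689944), np.float64(147.25196685684324))
```

View pics/w1.png

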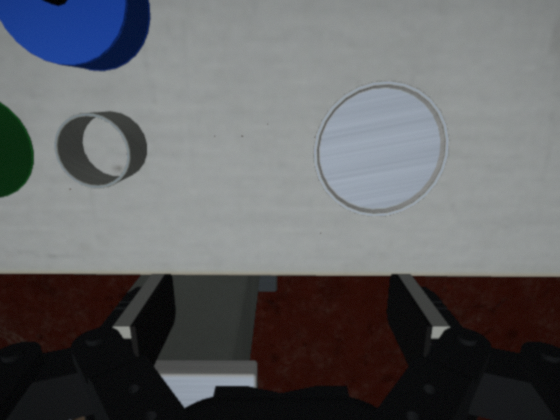

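The wrist view shows the tray rim centred near (382,148), the large ring's top near (93,150), and blue and green decoy covers at the left edge. I'll refine the measurements with masks.

```bash
python3 - <<'E'
from h import *
import json
P=json.load(open("pics/w1.json")); im=cv2.imread("pics/w1.png"); g=cv2.cvtColor(im,cv2.COLOR_BGR2HSV)
# tray: bluish floor
b=im.astype(int); m=((b[:,:,0]-b[:,:,2])>12).astype(np.uint8)*255; m[:60]=0;m[240:]=0;m[:,:290]=0
c=max(cv2.findContours(m,0,1)[0],key=cv2.contourArea); e=cv2.fitEllipse(c); print("tray floor ell",e, onz("wrist",*e[0],4,P))
def dia(e,z): 
    u,v=e[0]; return np.linalg.norm(onz("wrist",u+e[1][0]/2,v,z,P)-onz("wrist",u-e[1][0]/2,v,z,P))
print(dia(e,4))
# big ring: dark inside + side
gr=cv2.cvtColor(im,6); m=(gr<140).astype(np.uint8)*255; m[:95]=0;m[205:]=0;m[:,:45]=0;m[:,170:]=0
c=cv2.findContours(m,0,1)[0]; c=max(c,key=cv2.contourArea); print("ring bbox",cv2.boundingRect(c))
x,y,w,h=cv2.boundingRect(c)
L=onz("wrist",x,y+h/2,45,P); print("left top edge",L,"-> cy",L[1]-34)
T=onz("wrist",x+w/2,y,45,P);print(T); print(onz("wrist",x+w,y+h/2,0,P))
print("bg",b[150,250],b[150,380],b[150,65],b[150,140])
E
```

```text
tray floor ell ((379.492919921875, 148.0254669189453), (114.48785400390625, 123.82064819335938), 45.881980895996094) [ 431.81559122 -289.29020832    4.        ]
115.4961623937657
ring bbox (54, 110, 94, 79)
left top edge [433.75447129  13.96874123  45.        ] -> cy -20.031258772340777
[468.27658845 -32.93183495  45.        ]
[428.27967216 -54.17305645   0.        ]
bg [151 153 148] [173 161 152] [52 54 51] [51 53 51]
```

Emit:
step_arm --commands '[{"slide":[-1,-41,0],"rot":[0,0,0],"grip":1},{"slide":[-1,-41,0],"rot":[0,0,0],"grip":1},{"slide":[-1,-41,0],"rot":[0,0,0],"grip":1},{"slide":[-1,-41,0],"rot":[0,0,0],"grip":1},{"slide":[-1,-41,0],"rot":[0,0,0],"grip":1},{"slide":[-1,-41,0],"rot":[0,0,0],"grip":1},{"slide":[-1,-41,0],"rot":[0,0,0],"grip":1},{"slide":[-1,-41,0],"rot":[0,0,0],"grip":1},{"slide":[-1,-41,0],"rot":[0,0,0],"grip":1},{"slide":[-1,-41,0],"rot":[0,0,0],"grip":1}]'

```text
time_s: 2.37
ee_pos: [393.6, 218.0, 248.3]
eef_rot: [3.141, -0.004, 0.001]
wrist_force: [1.5, -0.7, 0.6]
width: 85.4
grasp_force: 0.0
```

Emit:
step_arm --commands '[{"slide":[0,-40,15],"rot":[0,0,0],"grip":1},{"slide":[0,-40,10],"rot":[0,0,0],"grip":1},{"slide":[0,-11,30],"rot":[0,0,0],"grip":1},{"slide":[0,0,0],"rot":[0,0,0],"grip":1},{"slide":[0,0,0],"rot":[0,0,0],"grip":1},{"slide":[0,0,0],"rot":[0,0,0],"grip":1}]'

```text
time_s: 2.87
ee_pos: [394.1, 306.3, 193.8]
eef_rot: [3.14, -0.002, -0.0]
wrist_force: [0.9, 0.5, 0.2]
width: 85.6
grasp_force: 0.0
```

```bash
cat >> h.py <<'E'
def look(name):
    import json
    s=r.read_state(); P=r.camera_params("wrist"); P={k:np.array(v).tolist() for k,v in P.items()}
    json.dump(P,open(f"pics/{name}.json","w")); im=r.capture("wrist")[:,:,::-1].copy(); cv2.imwrite(f"pics/{name}.png",im)
    print("tcp",s["ee_pos"].round(1),"rot",s["eef_rot"].round(4),"j7",s["joint_pos"][6].round(2),"t",s["time_s"]); return im,P
def ring(im,P,c0,R,h=45,thr=125,zb=0):
    """c0 guess; rows/cols bbox of the dark blob, tangents matched to top and bottom circle"""
    u,v=proj("wrist",(c0[0],c0[1],h),P); s=P["fx"]*R/(-(np.array(P["view"])@[*c0,h,1])[2])
    m=(cv2.cvtColor(im,6)<thr).astype(np.uint8)*255; k=1.9*s
    w=np.zeros_like(m); cv2.circle(w,(int(u),int(v)),int(k),255,-1); m&=w
    c=max(cv2.findContours(m,0,1)[0],key=cv2.contourArea); x,y,ww,hh=cv2.boundingRect(c)
    print("pred",round(u),round(v),"bbox",x,y,ww,hh,"exp top dia px",round(2*s))
    for z in(zb,zb+h):
        q=lambda u,v:onz("wrist",u,v,z,P).round(1)
        print("z",z,"left y",q(x,y+hh/2)[1]-R,"right y",q(x+ww,y+hh/2)[1]+R,"top x",q(x+ww/2,y)[0]-R,"bot x",q(x+ww/2,y+hh)[0]+R)
    return x,y,ww,hh
E
python3 - <<'E'
from h import *
im,P=look("w2"); ring(im,P,(426,311),16)
E
```

```text
tcp [394.1 306.3 193.8] rot [ 3.1403e+00 -2.4000e-03 -3.0000e-04] j7 -2.57 t 2.8667
pred 274 157 bbox 250 147 38 32 exp top dia px 42
z 0 left y 317.1 right y 315.6 top x 411.8 bot x 415.5
z 45 left y 313.3 right y 316.5 top x 417.5 bot x 425.1
```

View pics/w2.png

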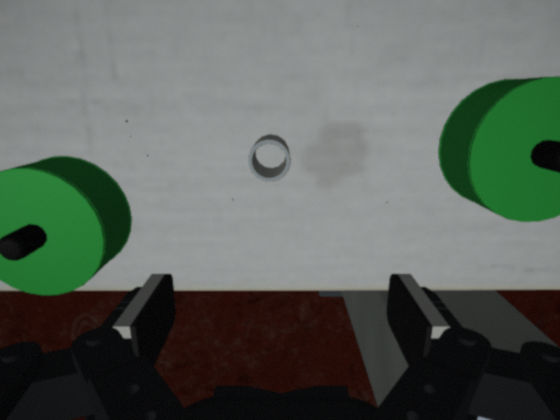

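Small ring: its top rim is centred near (270,160), covering columns 249–291 and reaching down to row 182.

```bash
python3 - <<'E'
from h import *
import json
P=json.load(open("pics/w2.json")); im=cv2.imread("pics/w2.png")
g=cv2.cvtColor(im,6); print(g[158,240:300].tolist()); print(g[125:195,270].tolist())
for p in [(249.5,160),(291,160),(270,182),(270,161)]: print(p,onz("wrist",*p,45,P).round(1))
print(onz("wrist",270,133,0,P).round(1))
E
```

```text
[151, 151, 151, 153, 151, 150, 149, 147, 137, 131, 125, 111, 79, 57, 53, 62, 94, 131, 147, 150, 151, 152, 150, 151, 150, 151, 150, 151, 151, 152, 151, 150, 150, 150, 148, 148, 148, 147, 149, 150, 150, 149, 150, 146, 124, 105, 120, 126, 125, 115, 123, 139, 148, 150, 148, 148, 148, 147, 147, 147]
[151, 149, 150, 151, 147, 149, 148, 147, 135, 104, 73, 62, 63, 65, 88, 113, 126, 126, 127, 138, 148, 150, 151, 150, 151, 152, 150, 151, 151, 152, 153, 152, 151, 151, 150, 151, 151, 150, 150, 150, 149, 145, 124, 86, 65, 63, 64, 64, 64, 63, 64, 67, 88, 113, 127, 131, 140, 147, 151, 150, 151, 149, 151, 151, 153, 153, 153, 153, 153, 152]
(249.5, 160) [423.7 329.6  45. ]
(291, 160) [423.7 298.3  45. ]
(270, 182) [406.7 314.3  45. ]
(270, 161) [422.9 314.1  45. ]
[439.8 315.2   0. ]
```

Emit:
step_arm --commands '[{"slide":[15,-4,20],"rot":[0,0,0],"grip":0.8},{"slide":[14,-4,30],"rot":[0,0,0],"grip":0.8},{"slide":[0,0,30],"rot":[0,0,0],"grip":0.8},{"slide":[0,0,30],"rot":[0,0,0],"grip":0.8},{"slide":[0,0,30],"rot":[0,0,0],"grip":0.8},{"slide":[0,0,22],"rot":[0,0,0],"grip":0.8},{"slide":[0,0,0],"rot":[0,0,0],"grip":0.8},{"slide":[0,0,0],"rot":[0,0,0],"grip":0.8}]'

```text
time_s: 3.58
ee_pos: [423.0, 314.9, 32.3]
eef_rot: [3.141, -0.001, 0.0]
wrist_force: [-0.0, 0.9, -0.1]
width: 68.2
grasp_force: 0.0
```

Emit:
step_arm --commands '[{"slide":[0,0,0],"rot":[0,0,0],"grip":0.3},{"slide":[0,0,0],"rot":[0,0,0],"grip":0.3},{"slide":[0,0,0],"rot":[0,0,0],"grip":0.3},{"slide":[0,0,0],"rot":[0,0,0],"grip":0.3},{"slide":[0,0,0],"rot":[0,0,0],"grip":0.3},{"slide":[0,0,0],"rot":[0,0,0],"grip":0.3},{"slide":[0,0,0],"rot":[0,0,0],"grip":0.3},{"slide":[0,0,0],"rot":[0,0,0],"grip":0.3}]' --squeeze 25

```text
time_s: 4.25
ee_pos: [423.4, 316.5, 33.6]
eef_rot: [-3.141, -0.001, -0.005]
wrist_force: [-0.8, -1.5, 8.6]
width: 31.6
grasp_force: 24.0
```

Emit:
step_arm --commands '[{"slide":[0,0,-10],"rot":[0,0,0],"grip":0.2},{"slide":[0,0,-25],"rot":[0,0,0],"grip":0.2},{"slide":[0,0,-35],"rot":[0,0,0],"grip":0.2},{"slide":[0,0,-35],"rot":[0,0,0],"grip":0.2},{"slide":[0,20,-25],"rot":[0,0,0],"grip":0.2},{"slide":[0,30,0],"rot":[0,0,0],"grip":0.2},{"slide":[1,38,0],"rot":[0,0,0],"grip":0.2},{"slide":[1,38,0],"rot":[0,0,0],"grip":0.2},{"slide":[1,38,0],"rot":[0,0,0],"grip":0.2},{"slide":[1,38,0],"rot":[0,0,0],"grip":0.2}]'

```text
time_s: 5.08
ee_pos: [426.1, 112.6, 162.8]
eef_rot: [3.141, 0.002, 0.003]
wrist_force: [0.6, -0.8, -1.2]
width: 31.9
grasp_force: 25.0
```

Emit:
step_arm --commands '[{"slide":[1,39,0],"rot":[0,0,0],"grip":0.2},{"slide":[1,39,0],"rot":[0,0,0],"grip":0.2},{"slide":[1,39,0],"rot":[0,0,0],"grip":0.2},{"slide":[1,39,0],"rot":[0,0,0],"grip":0.2},{"slide":[1,39,0],"rot":[0,0,0],"grip":0.2},{"slide":[0,39,0],"rot":[0,0,0],"grip":0.2},{"slide":[0,39,0],"rot":[0,0,0],"grip":0.2},{"slide":[0,39,0],"rot":[0,0,0],"grip":0.2},{"slide":[0,39,0],"rot":[0,0,0],"grip":0.2},{"slide":[0,33,0],"rot":[0,0,0],"grip":0.2}]'

```text
time_s: 5.92
ee_pos: [431.2, -272.8, 163.0]
eef_rot: [3.14, -0.001, 0.002]
wrist_force: [0.7, -0.6, -0.7]
width: 31.8
grasp_force: 25.0
```

Emit:
step_arm --commands '[{"slide":[0,22,0],"rot":[0,0,0],"grip":0.2},{"slide":[0,0,0],"rot":[0,0,0],"grip":0.2},{"slide":[0,0,0],"rot":[0,0,0],"grip":0.2},{"slide":[0,0,0],"rot":[0,0,0],"grip":0.2}]'

```text
time_s: 6.25
ee_pos: [431.9, -290.8, 162.3]
eef_rot: [-3.141, -0.002, -0.001]
wrist_force: [0.8, 0.2, -0.1]
width: 32.0
grasp_force: 25.0
```

```bash
python3 - <<'E'
from h import *
im,P=look("w3"); print(r.read_state()["width"],r.read_state()["wrist_force"])
s=r.capture("scene")[:,:,::-1]; cv2.imwrite("pics/sc3.png",s)
z=cv2.resize(s[100:240,300:460],None,fx=2.6,fy=2.6,interpolation=2)
o=np.zeros((420,560+z.shape[1],3),np.uint8); o[:,:560]=im;o[:z.shape[0],560:]=z; cv2.imwrite("pics/z3.png",cv2.resize(o,(800,int(420*800/o.shape[1]))))
E
```

```text
tcp [ 431.9 -290.8  162.3] rot [-3.1412e+00 -2.5000e-03 -9.0000e-04] j7 -1.25 t 6.25
31.77056292479785 [-0.02791942  0.2750549   0.10197393]
```

View pics/z3.png

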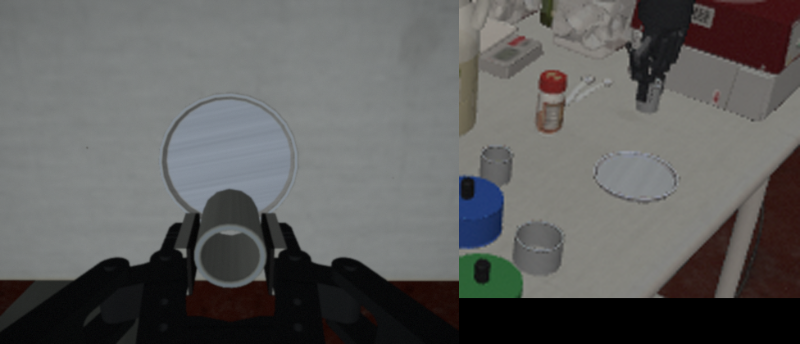

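The small ring is held upright between the fingers, and the tray lies right below it. I'll refine the tray centre from its rim and check it against the scene and side views.

```bash
python3 - <<'E'
from h import *
import json
P=json.load(open("pics/w3.json")); im=cv2.imread("pics/w3.png"); g=cv2.cvtColor(im,6).astype(int)
print(g[195,185:215].tolist()); print(g[195,345:375].tolist()); print(g[100:130,280].tolist())
b=im.astype(int); m=((b[:,:,0]-b[:,:,2])>12).astype(np.uint8)*255; m[235:]=0
c=max(cv2.findContours(m,0,1)[0],key=cv2.contourArea); print(cv2.boundingRect(c))
for u in (196,199,360,363):print(u,onz("wrist",u,193,10,P).round(1))
for v in (111,113,115,118):print(v,onz("wrist",280,v,10,P).round(1))
E
```

```text
[133, 134, 133, 133, 135, 136, 136, 133, 131, 134, 139, 135, 118, 94, 86, 87, 86, 93, 116, 135, 142, 144, 144, 144, 145, 143, 146, 146, 146, 145]
[135, 134, 135, 135, 134, 135, 133, 135, 132, 124, 118, 116, 116, 114, 128, 137, 138, 132, 123, 126, 129, 132, 131, 132, 132, 132, 131, 132, 132, 132]
[130, 130, 129, 131, 129, 131, 131, 130, 131, 130, 129, 125, 120, 117, 130, 138, 137, 126, 107, 95, 100, 116, 134, 138, 138, 138, 138, 139, 137, 137]
(204, 122, 150, 113)
196 [ 434.9 -224.2   10. ]
199 [ 434.9 -226.6   10. ]
360 [ 435.1 -353.1   10. ]
363 [ 435.1 -355.5   10. ]
111 [ 497.2 -290.2   10. ]
113 [ 495.8 -290.2   10. ]
115 [ 494.4 -290.2   10. ]
118 [ 492.2 -290.2   10. ]
```

Emit:
step_arm --commands '[{"slide":[-1.5,-1.3,30],"rot":[0,0,0],"grip":0.2},{"slide":[0,0,35],"rot":[0,0,0],"grip":0.2},{"slide":[0,0,30],"rot":[0,0,0],"grip":0.2},{"slide":[0,0,15],"rot":[0,0,0],"grip":0.2},{"slide":[0,0,8],"rot":[0,0,0],"grip":0.2},{"slide":[0,0,3],"rot":[0,0,0],"grip":0.2},{"slide":[0,0,2],"rot":[0,0,0],"grip":0.2},{"slide":[0,0,0],"rot":[0,0,0],"grip":0.2},{"slide":[0,0,0],"rot":[0,0,0],"grip":0.2}]'

```text
time_s: 7.1
ee_pos: [431.0, -290.8, 39.8]
eef_rot: [3.14, 0.002, 0.003]
wrist_force: [0.0, -0.7, -0.7]
width: 32.0
grasp_force: 25.0
```

Emit:
step_arm --commands '[{"slide":[0,0,1],"rot":[0,0,0],"grip":0.2},{"slide":[0,0,1],"rot":[0,0,0],"grip":0.2},{"slide":[0,0,0],"rot":[0,0,0],"grip":0.2},{"slide":[0,0,0],"rot":[0,0,0],"grip":0.2}]'

```text
time_s: 7.43
ee_pos: [430.2, -290.7, 36.9]
eef_rot: [3.141, 0.001, 0.0]
wrist_force: [-0.5, 0.6, -1.1]
width: 31.9
grasp_force: 25.0
```

Emit:
step_arm --commands '[{"slide":[0,0,1],"rot":[0,0,0],"grip":0.2},{"slide":[0,0,0],"rot":[0,0,0],"grip":0.2},{"slide":[0,0,0],"rot":[0,0,0],"grip":0.2}]'

```text
time_s: 7.68
ee_pos: [430.3, -290.8, 36.6]
eef_rot: [3.141, 0.001, 0.0]
wrist_force: [-2.3, 1.7, 11.4]
width: 31.8
grasp_force: 25.8
```

Emit:
step_arm --commands '[{"slide":[0,0,0],"rot":[0,0,0],"grip":0.45},{"slide":[0,0,0],"rot":[0,0,0],"grip":0.55},{"slide":[0,0,0],"rot":[0,0,0],"grip":0.6},{"slide":[0,0,0],"rot":[0,0,0],"grip":0.6},{"slide":[0,0,-10],"rot":[0,0,0],"grip":0.6},{"slide":[0,0,-30],"rot":[0,0,0],"grip":0.8},{"slide":[0,0,-35],"rot":[0,0,0],"grip":1},{"slide":[0,0,-30],"rot":[0,0,0],"grip":1},{"slide":[0,0,0],"rot":[0,0,0],"grip":1},{"slide":[0,0,0],"rot":[0,0,0],"grip":1}]'

```text
time_s: 8.52
ee_pos: [431.2, -291.3, 143.0]
eef_rot: [3.139, 0.001, 0.005]
wrist_force: [0.2, 0.1, -0.3]
width: 85.5
grasp_force: 0.0
```

```bash
python3 - <<'E'
from h import *
im,P=look("w4"); print(proj("wrist",(430.5,-289.5,48),P))
E
```

```text
tcp [ 431.2 -291.3  143. ] rot [3.1389e+00 9.0000e-04 5.4000e-03] j7 -1.26 t 8.5167
(np.float64(277.48974520620993), np.float64(221.31333477312506))
```

View pics/w4.png

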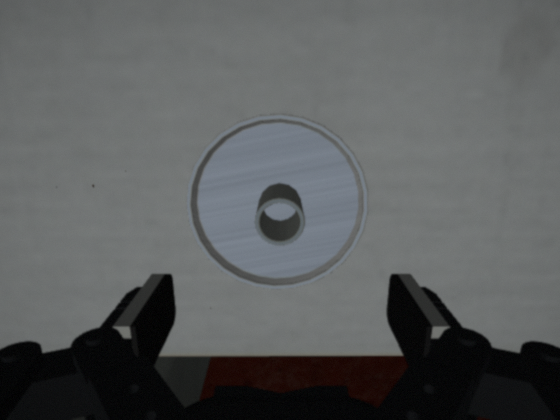

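The small ring stands upright in the tray. Its top is at (280,221) and the tray rim's centre is at (279,200).

```bash
python3 - <<'E'
from h import *
import json
P=json.load(open("pics/w4.json"))
for u,v,z in [(190.5,200,10),(367.5,200,10),(279,113.5,10),(279,287,10),(255.5,220,48),(304.5,220,48),(280,245.5,48),(280,183,3)]: print(u,v,onz("wrist",u,v,z,P).round(1))
E
```

```text
190.5 200 [ 434.3 -225.3   10. ]
367.5 200 [ 434.3 -355.6   10. ]
279 113.5 [ 495.9 -290.4   10. ]
279 287 [ 362.9 -290.4   10. ]
255.5 220 [ 431.4 -275.5   48. ]
304.5 220 [ 431.4 -306.7   48. ]
280 245.5 [ 413.9 -291.1   48. ]
280 183 [ 445.5 -291.2    3. ]
```

Emit:
step_arm --commands '[{"slide":[24,-23,-10],"rot":[0,0,0],"grip":1},{"slide":[24,-23,-10],"rot":[0,0,0],"grip":1},{"slide":[24,-23,-10],"rot":[0,0,0],"grip":1},{"slide":[24,-23,-10],"rot":[0,0,0],"grip":1},{"slide":[23,-23,0],"rot":[0,0,0],"grip":1},{"slide":[23,-23,0],"rot":[0,0,0],"grip":1},{"slide":[0,0,0],"rot":[0,0,0],"grip":1},{"slide":[0,0,0],"rot":[0,0,0],"grip":1},{"slide":[0,0,0],"rot":[0,0,0],"grip":1}]'

```text
time_s: 9.32
ee_pos: [571.0, -152.7, 179.1]
eef_rot: [-3.141, -0.002, 0.005]
wrist_force: [0.1, -0.1, -0.5]
width: 85.1
grasp_force: 0.0
```

```bash
python3 - <<'E'
from h import *
im,P=look("w5"); print(proj("wrist",(603,-153,45),P))
E
```

```text
tcp [ 571.  -152.7  179.1] rot [-3.1413e+00 -1.8000e-03  4.9000e-03] j7 -1.59 t 9.3167
(np.float64(281.2058057506426), np.float64(159.38442511671968))
```

View pics/w5.png

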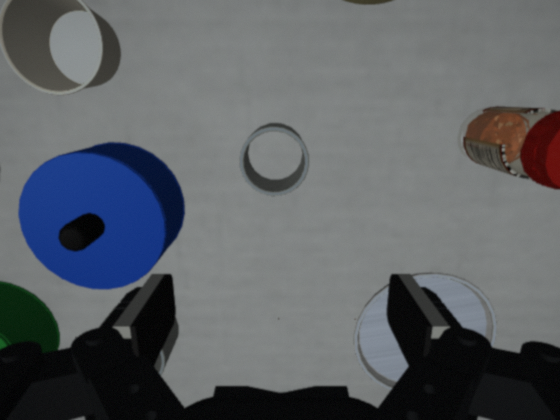

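Middle ring: columns 239–309, bottom of the rim at row 195, open inside so the table shows. The cup at upper left has a floor, so it is a bystander.

```bash
python3 - <<'E'
from h import *
import json
P=json.load(open("pics/w5.json")); g=cv2.cvtColor(cv2.imread("pics/w5.png"),6)
print(g[160,232:252].tolist(),g[160,298:318].tolist()); print(g[112:140,274].tolist(),g[182:202,274].tolist())
for u,v,z in [(239,160,45),(309.5,160,45),(274,195.5,45),(274,122.5,0)]: print(u,v,onz("wrist",u,v,z,P).round(1))
E
```

```text
[132, 131, 131, 132, 131, 131, 129, 120, 113, 109, 100, 77, 54, 46, 45, 44, 57, 86, 117, 129] [129, 126, 110, 85, 68, 66, 81, 102, 110, 110, 102, 117, 129, 130, 131, 129, 129, 129, 130, 129]
[131, 132, 130, 131, 129, 129, 131, 130, 129, 126, 109, 77, 56, 56, 74, 97, 108, 110, 109, 116, 129, 134, 133, 134, 134, 134, 134, 133] [55, 55, 53, 56, 54, 54, 55, 54, 57, 75, 97, 110, 112, 111, 115, 126, 127, 128, 129, 128]
239 160 [ 602.5 -122.8   45. ]
309.5 160 [ 602.6 -173.2   45. ]
274 195.5 [ 576.3 -147.7   45. ]
274 122.5 [ 625.8 -147.2    0. ]
```

Emit:
step_arm --commands '[{"slide":[15,-2.7,25],"rot":[0,0,0],"grip":1},{"slide":[15,-2,30],"rot":[0,0,0],"grip":1},{"slide":[0,0,30],"rot":[0,0,0],"grip":1},{"slide":[0,0,30],"rot":[0,0,0],"grip":1},{"slide":[0,0,20],"rot":[0,0,0],"grip":1},{"slide":[0,0,11],"rot":[0,0,0],"grip":1},{"slide":[0,0,0],"rot":[0,0,0],"grip":1},{"slide":[0,0,0],"rot":[0,0,0],"grip":1}]'

```text
time_s: 10.03
ee_pos: [601.7, -148.7, 34.8]
eef_rot: [3.141, -0.001, -0.001]
wrist_force: [-0.1, 0.0, -0.3]
width: 85.0
grasp_force: 0.0
```

Emit:
step_arm --commands '[{"slide":[0,0,0],"rot":[0,0,0],"grip":0.5},{"slide":[0,0,0],"rot":[0,0,0],"grip":0.5},{"slide":[0,0,0],"rot":[0,0,0],"grip":0.5},{"slide":[0,0,0],"rot":[0,0,0],"grip":0.45},{"slide":[0,0,0],"rot":[0,0,0],"grip":0.4},{"slide":[0,0,0],"rot":[0,0,0],"grip":0.4},{"slide":[0,0,0],"rot":[0,0,0],"grip":0.4}]' --squeeze 25

```text
time_s: 10.62
ee_pos: [603.0, -148.1, 36.4]
eef_rot: [3.141, 0.001, 0.004]
wrist_force: [-0.7, 0.9, 6.8]
width: 49.6
grasp_force: 25.1
```

Emit:
step_arm --commands '[{"slide":[0,0,-10],"rot":[0,0,0],"grip":0.4},{"slide":[0,0,-30],"rot":[0,0,0],"grip":0.4},{"slide":[0,0,-35],"rot":[0,0,0],"grip":0.4},{"slide":[-12,10,-25],"rot":[0,0,0],"grip":0.4},{"slide":[-25,20,0],"rot":[0,0,0],"grip":0.4},{"slide":[-28,24,0],"rot":[0,0,0],"grip":0.4},{"slide":[-28,24,0],"rot":[0,0,0],"grip":0.4},{"slide":[-28,24,0],"rot":[0,0,0],"grip":0.4},{"slide":[-28,24,0],"rot":[0,0,0],"grip":0.4},{"slide":[-22,16,0],"rot":[0,0,0],"grip":0.4}]'

```text
time_s: 11.45
ee_pos: [428.7, -292.4, 135.7]
eef_rot: [3.14, -0.002, -0.0]
wrist_force: [-0.4, -1.3, 0.1]
width: 49.3
grasp_force: 26.3
```

Emit:
step_arm --commands '[{"slide":[0,0,0],"rot":[0,0,0],"grip":0.4},{"slide":[0,0,0],"rot":[0,0,0],"grip":0.4},{"slide":[0,0,0],"rot":[0,0,0],"grip":0.4}]'

```text
time_s: 11.7
ee_pos: [432.1, -289.6, 135.6]
eef_rot: [3.141, 0.002, 0.003]
wrist_force: [0.0, -0.2, 0.1]
width: 49.3
grasp_force: 26.3
```

```bash
python3 - <<'E'
from h import *
im,P=look("w6"); s=r.read_state(); print(s["width"]); 
t=s["ee_pos"]; print("ideal ring top at tcp+9:",proj("wrist",(t[0],t[1],t[2]+9.5),P), proj("wrist",(t[0]-25,t[1],t[2]+9.5),P))
E
```

```text
tcp [ 432.1 -289.6  135.6] rot [3.1411e+00 1.6000e-03 2.5000e-03] j7 -1.28 t 11.7
49.6269430052864
ideal ring top at tcp+9: (np.float64(279.45789695960286), np.float64(309.3795977773893)) (np.float64(279.43036483445167), np.float64(366.5568450565502))
```

View pics/w6.png

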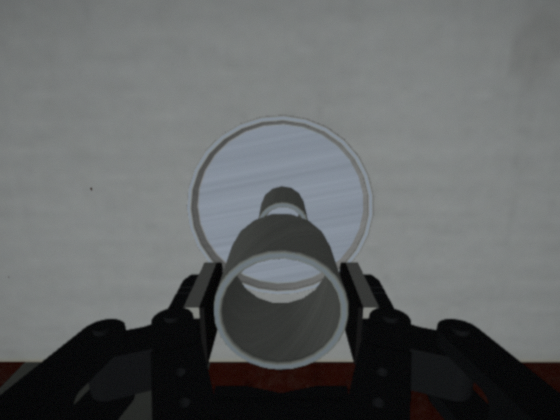

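The middle ring is held upright and centred at (281,310), above the small ring. Lowering it.

Emit:
step_arm --commands '[{"slide":[-1.5,0.3,20],"rot":[0,0,0],"grip":0.4},{"slide":[0,0,18],"rot":[0,0,0],"grip":0.4},{"slide":[0,0,12],"rot":[0,0,0],"grip":0.4},{"slide":[0,0,12],"rot":[0,0,0],"grip":0.4},{"slide":[0,0,12],"rot":[0,0,0],"grip":0.4},{"slide":[0,0,10],"rot":[0,0,0],"grip":0.4},{"slide":[0,0,6],"rot":[0,0,0],"grip":0.4},{"slide":[0,0,2],"rot":[0,0,0],"grip":0.4},{"slide":[0,0,0],"rot":[0,0,0],"grip":0.4},{"slide":[0,0,0],"rot":[0,0,0],"grip":0.4}]'

```text
time_s: 12.58
ee_pos: [430.0, -290.3, 43.0]
eef_rot: [3.141, 0.001, 0.001]
wrist_force: [-0.8, 0.0, -0.7]
width: 49.4
grasp_force: 26.3
```

Emit:
step_arm --commands '[{"slide":[0,0,1],"rot":[0,0,0],"grip":0.4},{"slide":[0,0,1],"rot":[0,0,0],"grip":0.4},{"slide":[0,0,1],"rot":[0,0,0],"grip":0.4},{"slide":[0,0,0],"rot":[0,0,0],"grip":0.4},{"slide":[0,0,0],"rot":[0,0,0],"grip":0.4}]'

```text
time_s: 13.0
ee_pos: [429.7, -290.3, 39.8]
eef_rot: [3.141, 0.001, 0.0]
wrist_force: [-0.1, 1.0, -0.1]
width: 49.4
grasp_force: 26.3
```

Emit:
step_arm --commands '[{"slide":[0,0,1],"rot":[0,0,0],"grip":0.4},{"slide":[0,0,0],"rot":[0,0,0],"grip":0.4},{"slide":[0,0,0],"rot":[0,0,0],"grip":0.4}]'

```text
time_s: 13.25
ee_pos: [429.8, -290.3, 39.3]
eef_rot: [3.141, 0.001, 0.0]
wrist_force: [-1.9, 0.5, 7.7]
width: 49.3
grasp_force: 26.9
```

Emit:
step_arm --commands '[{"slide":[0,0,1],"rot":[0,0,0],"grip":0.4},{"slide":[0,0,0],"rot":[0,0,0],"grip":0.4},{"slide":[0,0,0],"rot":[0,0,0],"grip":0.4}]'

```text
time_s: 13.5
ee_pos: [429.8, -290.3, 39.2]
eef_rot: [3.14, 0.001, 0.0]
wrist_force: [-4.9, 2.2, 19.5]
width: 49.1
grasp_force: 27.8
```

Emit:
step_arm --commands '[{"slide":[0,0,-1],"rot":[0,0,0],"grip":0.62},{"slide":[0,0,0],"rot":[0,0,0],"grip":0.7},{"slide":[0,0,0],"rot":[0,0,0],"grip":0.8},{"slide":[0,0,0],"rot":[0,0,0],"grip":0.8},{"slide":[0,0,-10],"rot":[0,0,0],"grip":0.8},{"slide":[0,0,-30],"rot":[0,0,0],"grip":1},{"slide":[0,0,-35],"rot":[0,0,0],"grip":1},{"slide":[0,0,-35],"rot":[0,0,0],"grip":1},{"slide":[0,0,0],"rot":[0,0,0],"grip":1},{"slide":[0,0,0],"rot":[0,0,0],"grip":1}]'

```text
time_s: 14.33
ee_pos: [430.9, -291.0, 151.3]
eef_rot: [3.139, 0.001, 0.006]
wrist_force: [-0.3, 0.6, -0.8]
width: 85.3
grasp_force: 0.0
```

```bash
python3 - <<'E'
from h import *
im,P=look("w7")
E
```

```text
tcp [ 430.9 -291.   151.3] rot [3.1387e+00 9.0000e-04 6.0000e-03] j7 -1.27 t 14.3333
```

Emit:
step_arm --commands '[{"slide":[0,-30,-10],"rot":[0,0,0],"grip":1},{"slide":[-3,-38,-10],"rot":[0,0,0],"grip":1},{"slide":[-5,-38,-10],"rot":[0,0,0],"grip":1},{"slide":[-5,-40,0],"rot":[0,0,0],"grip":1},{"slide":[-5,-40,0],"rot":[0,0,0],"grip":1},{"slide":[-5,-40,0],"rot":[0,0,0],"grip":1},{"slide":[-3,-30,0],"rot":[0,0,0],"grip":1},{"slide":[0,-14,0],"rot":[0,0,0],"grip":1},{"slide":[0,0,0],"rot":[0,0,0],"grip":1},{"slide":[0,0,0],"rot":[0,0,0],"grip":1}]'

```text
time_s: 15.22
ee_pos: [402.8, -19.9, 177.9]
eef_rot: [-3.141, -0.005, 0.003]
wrist_force: [-0.4, -0.7, 0.8]
width: 85.6
grasp_force: 0.0
```

```bash
python3 - <<'E'
from h import *
im,P=look("w8"); a=cv2.imread("pics/w7.png")
print(proj("wrist",(434,-20,45),P))
cv2.imwrite("pics/z8.png",np.hstack([a[90:390,130:430],im[0:300,100:500]]))
E
```

```text
tcp [402.8 -19.9 177.9] rot [-3.1414e+00 -4.7000e-03  2.9000e-03] j7 -1.77 t 15.2167
(np.float64(281.11154561940486), np.float64(161.0556164011411))
```

View pics/z8.png

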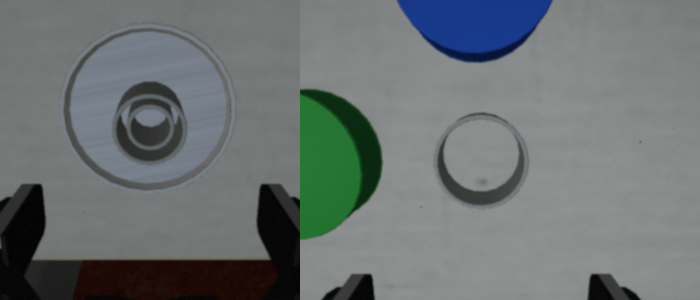

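The nest is concentric so far. The large ring's centre is at about (281,160) in the wrist image, matching (434.5,−20).

Emit:
step_arm --commands '[{"slide":[16,0,25],"rot":[0,0,0],"grip":1},{"slide":[15.5,0,30],"rot":[0,0,0],"grip":1},{"slide":[0,0,20],"rot":[0,0,0],"grip":1},{"slide":[0,0,20],"rot":[0,0,0],"grip":1},{"slide":[0,0,20],"rot":[0,0,0],"grip":1},{"slide":[0,0,18],"rot":[0,0,0],"grip":1},{"slide":[0,0,10],"rot":[0,0,0],"grip":1},{"slide":[0,0,0],"rot":[0,0,0],"grip":1},{"slide":[0,0,0],"rot":[0,0,0],"grip":1}]'

```text
time_s: 16.02
ee_pos: [434.7, -20.9, 35.4]
eef_rot: [3.142, -0.0, -0.002]
wrist_force: [-0.0, -0.2, 0.7]
width: 85.1
grasp_force: 0.0
```

Emit:
step_arm --commands '[{"slide":[0,0,0],"rot":[0,0,0],"grip":0.75},{"slide":[0,0,0],"rot":[0,0,0],"grip":0.7},{"slide":[0,0,0],"rot":[0,0,0],"grip":0.65},{"slide":[0,0,0],"rot":[0,0,0],"grip":0.6},{"slide":[0,0,0],"rot":[0,0,0],"grip":0.6},{"slide":[0,0,0],"rot":[0,0,0],"grip":0.6},{"slide":[0,0,0],"rot":[0,0,0],"grip":0.6}]' --squeeze 25

```text
time_s: 16.6
ee_pos: [435.7, -20.5, 36.9]
eef_rot: [3.141, 0.001, 0.003]
wrist_force: [-1.1, 0.1, 6.4]
width: 66.8
grasp_force: 26.9
```

Emit:
step_arm --commands '[{"slide":[0,0,-10],"rot":[0,0,0],"grip":0.6},{"slide":[0,0,-25],"rot":[0,0,0],"grip":0.6},{"slide":[0,0,-35],"rot":[0,0,0],"grip":0.6},{"slide":[0,15,-30],"rot":[0,0,0],"grip":0.6},{"slide":[0,30,-10],"rot":[0,0,0],"grip":0.6},{"slide":[-1,38,0],"rot":[0,0,0],"grip":0.6},{"slide":[-1,38,0],"rot":[0,0,0],"grip":0.6},{"slide":[-1,38,0],"rot":[0,0,0],"grip":0.6},{"slide":[-1,38,0],"rot":[0,0,0],"grip":0.6},{"slide":[0,35,0],"rot":[0,0,0],"grip":0.6}]'

```text
time_s: 17.43
ee_pos: [430.6, -254.7, 147.1]
eef_rot: [3.141, 0.0, 0.002]
wrist_force: [1.2, -1.6, -0.4]
width: 67.2
grasp_force: 28.8
```

Emit:
step_arm --commands '[{"slide":[0,25,0],"rot":[0,0,0],"grip":0.6},{"slide":[0,13,0],"rot":[0,0,0],"grip":0.6},{"slide":[0,0,0],"rot":[0,0,0],"grip":0.6},{"slide":[0,0,0],"rot":[0,0,0],"grip":0.6},{"slide":[0,0,0],"rot":[0,0,0],"grip":0.6}]'

```text
time_s: 17.85
ee_pos: [431.5, -288.4, 146.1]
eef_rot: [-3.141, -0.004, -0.0]
wrist_force: [-0.7, -0.2, -0.3]
width: 66.8
grasp_force: 28.7
```

```bash
python3 - <<'E'
from h import *
im,P=look("w9"); s=r.read_state(); print(s["width"]); 
t=s["ee_pos"]; print(proj("wrist",(t[0],t[1],t[2]+9.5),P), [proj("wrist",(t[0]+dx,t[1]+dy,t[2]+9.5),P) for dx,dy in((-34,0),(34,0),(0,34),(0,-34))])
E
```

```text
tcp [ 431.5 -288.4  146.1] rot [-3.1408e+00 -4.3000e-03 -5.0000e-04] j7 -1.3 t 17.85
67.30563595829314
(np.float64(280.5770606061066), np.float64(310.42139258821135)) [(np.float64(280.3206959472883), np.float64(386.6359273574087)), (np.float64(280.874800990427), np.float64(221.90628688841443)), (np.float64(187.12171349844763), np.float64(310.1513875079732)), (np.float64(374.0059543001201), np.float64(310.69132124097604))]
```

View pics/w9.png

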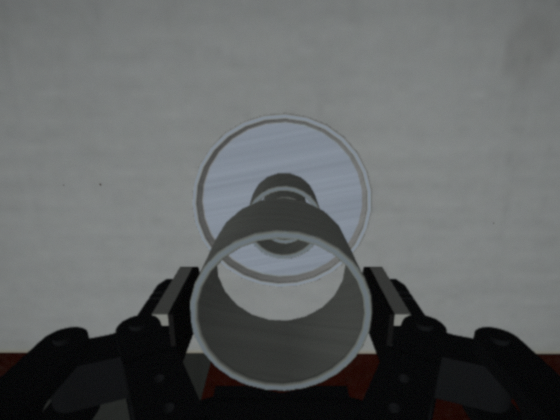

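```bash
python3 - <<'E'
from h import *
import json
P=json.load(open("pics/w9.json")); g=cv2.cvtColor(cv2.imread("pics/w9.png"),6)
print(g[310,183:200].tolist(),g[310,363:380].tolist(),g[222:245,281].tolist(),g[380:398,281].tolist())
for z in(149,151,153,155): print(z,[onz("wrist",*p,z,P).round(1)[:2].tolist() for p in((190,308),(372,308),(281,230.5),(281,391))])
E
```

```text
[4, 6, 3, 4, 5, 5, 31, 68, 101, 108, 110, 108, 101, 93, 74, 57, 48] [72, 92, 106, 109, 110, 110, 108, 100, 74, 39, 15, 8, 8, 6, 8, 9, 8] [57, 56, 56, 57, 56, 55, 57, 60, 76, 91, 104, 109, 113, 110, 109, 106, 96, 95, 107, 110, 99, 78, 59] [52, 51, 53, 65, 80, 91, 100, 105, 103, 91, 63, 29, 14, 9, 11, 7, 10, 6]
149 [[428.4, -253.6], [428.6, -323.4], [460.1, -288.4], [389.3, -288.6]]
151 [[429.7, -254.1], [429.9, -322.8], [460.9, -288.4], [391.2, -288.6]]
153 [[430.9, -254.7], [431.1, -322.2], [461.6, -288.4], [393.1, -288.6]]
155 [[432.2, -255.3], [432.4, -321.6], [462.3, -288.4], [395.0, -288.6]]
```

Emit:
step_arm --commands '[{"slide":[1,1,20],"rot":[0,0,0],"grip":0.6},{"slide":[1,1,20],"rot":[0,0,0],"grip":0.6},{"slide":[0,0,10],"rot":[0,0,0],"grip":0.6},{"slide":[0,0,10],"rot":[0,0,0],"grip":0.6},{"slide":[0,0,10],"rot":[0,0,0],"grip":0.6},{"slide":[0,0,10],"rot":[0,0,0],"grip":0.6},{"slide":[0,0,10],"rot":[0,0,0],"grip":0.6},{"slide":[0,0,7],"rot":[0,0,0],"grip":0.6},{"slide":[0,0,3],"rot":[0,0,0],"grip":0.6},{"slide":[0,0,0],"rot":[0,0,0],"grip":0.6}]'

```text
time_s: 18.73
ee_pos: [432.9, -292.0, 44.9]
eef_rot: [-3.141, -0.001, 0.002]
wrist_force: [-0.6, 0.1, -0.1]
width: 66.9
grasp_force: 28.7
```

Emit:
step_arm --commands '[{"slide":[0,0,1],"rot":[0,0,0],"grip":0.6},{"slide":[0,0,1],"rot":[0,0,0],"grip":0.6},{"slide":[0,0,0],"rot":[0,0,0],"grip":0.6},{"slide":[0,0,0],"rot":[0,0,0],"grip":0.6}]'

```text
time_s: 19.07
ee_pos: [433.4, -292.4, 44.0]
eef_rot: [3.141, 0.001, 0.001]
wrist_force: [0.2, -0.4, -1.4]
width: 67.1
grasp_force: 28.7
```

Emit:
step_arm --commands '[{"slide":[-1,-1.3,1],"rot":[0,0,0],"grip":0.6},{"slide":[0,0,1],"rot":[0,0,0],"grip":0.6},{"slide":[0,0,1],"rot":[0,0,0],"grip":0.6},{"slide":[0,0,0],"rot":[0,0,0],"grip":0.6},{"slide":[0,0,0],"rot":[0,0,0],"grip":0.6}]'

```text
time_s: 19.48
ee_pos: [432.2, -290.9, 40.6]
eef_rot: [-3.142, -0.001, 0.0]
wrist_force: [0.3, 0.5, -0.9]
width: 66.9
grasp_force: 28.7
```

Emit:
step_arm --commands '[{"slide":[0,0,1],"rot":[0,0,0],"grip":0.6},{"slide":[0,0,0],"rot":[0,0,0],"grip":0.6},{"slide":[0,0,0],"rot":[0,0,0],"grip":0.6}]'

```text
time_s: 19.73
ee_pos: [432.3, -291.0, 40.0]
eef_rot: [3.141, 0.001, 0.0]
wrist_force: [-1.5, 0.4, 4.2]
width: 67.0
grasp_force: 29.1
```

Emit:
step_arm --commands '[{"slide":[0,0,0.6],"rot":[0,0,0],"grip":0.6},{"slide":[0,0,0],"rot":[0,0,0],"grip":0.6},{"slide":[0,0,0],"rot":[0,0,0],"grip":0.82},{"slide":[0,0,0],"rot":[0,0,0],"grip":0.9},{"slide":[0,0,0],"rot":[0,0,0],"grip":1},{"slide":[0,0,0],"rot":[0,0,0],"grip":1},{"slide":[0,0,-8],"rot":[0,0,0],"grip":1},{"slide":[0,0,-20],"rot":[0,0,0],"grip":1},{"slide":[0,0,-35],"rot":[0,0,0],"grip":1},{"slide":[0,0,-40],"rot":[0,0,0],"grip":1}]'

```text
time_s: 20.57
ee_pos: [431.1, -290.0, 142.1]
eef_rot: [-3.139, -0.002, 0.005]
wrist_force: [1.0, -1.1, 0.7]
width: 85.3
grasp_force: 0.0
```

Emit:
step_arm --commands '[{"slide":[0,0,0],"rot":[0,0,0],"grip":1},{"slide":[0,0,0],"rot":[0,0,0],"grip":1},{"slide":[0,0,0],"rot":[0,0,0],"grip":1}]'

```text
time_s: 20.82
ee_pos: [432.0, -291.1, 142.5]
eef_rot: [3.141, 0.001, 0.0]
wrist_force: [0.4, -0.6, -1.1]
width: 85.1
grasp_force: 0.0
```

```bash
python3 - <<'E'
from h import *
im,P=look("w10")
E
```

```text
tcp [ 432.  -291.1  142.5] rot [3.1409e+00 8.0000e-04 5.0000e-04] j7 -1.3 t 20.8167
```

View pics/w10.png

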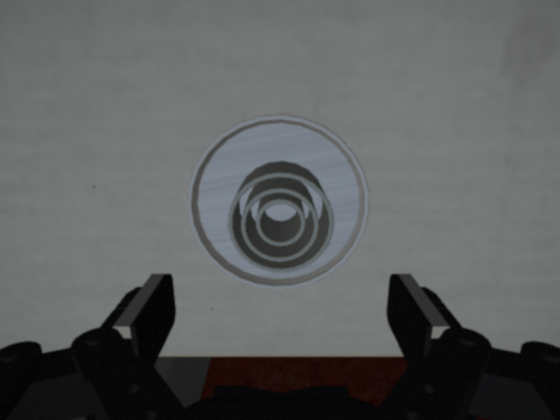

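All three rings stand concentric in the tray, with the large ring at (281,221) and the small one at (280,222). Next is the cover.

Emit:
step_arm --commands '[{"slide":[8,-25,-25],"rot":[0,0,0],"grip":1},{"slide":[10,-32,-22],"rot":[0,0,0],"grip":1},{"slide":[11,-34,-20],"rot":[0,0,0],"grip":1},{"slide":[11,-36,-10],"rot":[0,0,0],"grip":1},{"slide":[11,-38,0],"rot":[0,0,0],"grip":1},{"slide":[11,-38,0],"rot":[0,0,0],"grip":1},{"slide":[11,-38,0],"rot":[0,0,0],"grip":1},{"slide":[11,-38,0],"rot":[0,0,0],"grip":1},{"slide":[11,-38,0],"rot":[0,0,0],"grip":1},{"slide":[11,-38,0],"rot":[0,0,0],"grip":1}]'

```text
time_s: 21.7
ee_pos: [537.4, 65.9, 217.7]
eef_rot: [3.141, 0.001, -0.004]
wrist_force: [0.6, -0.5, 0.7]
width: 85.5
grasp_force: 0.0
```

Emit:
step_arm --commands '[{"slide":[11,-38,0],"rot":[0,0,0],"grip":0.6},{"slide":[10,-30,0],"rot":[0,0,0],"grip":0.6},{"slide":[0,-13,0],"rot":[0,0,0],"grip":0.6},{"slide":[0,0,0],"rot":[0,0,0],"grip":0.6},{"slide":[0,0,0],"rot":[0,0,0],"grip":0.6},{"slide":[0,0,0],"rot":[0,0,0],"grip":0.6}]'

```text
time_s: 22.2
ee_pos: [558.4, 143.4, 218.0]
eef_rot: [3.14, -0.001, -0.003]
wrist_force: [-0.0, -0.7, -1.2]
width: 51.4
grasp_force: 0.0
```

```bash
python3 - <<'E'
from h import *
im,P=look("w11"); print("pred",proj("wrist",(590,145,83),P),proj("wrist",(590,145,55),P))
b=im.astype(int); m=((b.max(2)<45)).astype(np.uint8)*255; m[255:]=0
for c in cv2.findContours(m,0,1)[0]:
    if cv2.contourArea(c)>100:
        bb=cv2.boundingRect(c); print("dark",bb,cv2.contourArea(c))
m2=((b[:,:,0]-b[:,:,2]>10)&(b[:,:,0]-b[:,:,2]<60)).astype(np.uint8)*255; m2[255:]=0
for c in cv2.findContours(m2,0,1)[0]:
    if cv2.contourArea(c)>2000:
        bb=cv2.boundingRect(c); print("cover",bb,cv2.contourArea(c)); (u,v),rr=cv2.minEnclosingCircle(c); print(u,v,rr,onz("wrist",u,v,55,P))
E
```

```text
tcp [558.4 143.4 218. ] rot [ 3.1401e+00 -8.0000e-04 -2.9000e-03] j7 -2.17 t 22.2
pred (np.float64(278.17542907920483), np.float64(160.05334551625265)) (np.float64(278.34363777363893), np.float64(154.32844904858928))
dark (465, 185, 39, 30) 803.0
dark (278, 135, 25, 28) 521.5
cover (390, 123, 151, 132) 15323.5
464.9046630859375 182.81906127929688 75.73465728759766 [566.8804036   -6.18078386  55.        ]
cover (223, 75, 134, 135) 13972.5
289.0 142.0 67.7791519165039 [599.64754881 136.63193587  55.        ]
```

```bash
python3 - <<'E'
from h import *
import json
P=json.load(open("pics/w11.json")); im=cv2.imread("pics/w11.png"); g=cv2.cvtColor(im,6)
print(im[142,230],im[142,350],g[150,268:315].tolist(),g[125:175,290].tolist())
print(g[142,212:232].tolist(),g[142,348:370].tolist(),g[65:85,290].tolist(),g[200:222,290].tolist())
for z in(83,55):print([np.round(proj("wrist",(599+dx,136.5+dy,z),P),1).tolist() for dx,dy in((0,0),(10,0),(-10,0),(0,10),(0,-10))])
E
```

```text
[159 149 139] [162 149 141] [148, 147, 145, 147, 147, 145, 146, 142, 120, 70, 27, 14, 16, 15, 15, 16, 14, 17, 15, 13, 13, 15, 11, 13, 13, 14, 12, 12, 13, 13, 15, 11, 11, 11, 24, 69, 123, 143, 146, 145, 145, 147, 147, 151, 153, 153, 151] [149, 151, 150, 148, 149, 148, 148, 141, 114, 54, 13, 5, 6, 9, 7, 12, 13, 13, 13, 16, 13, 13, 13, 13, 14, 11, 12, 10, 12, 11, 15, 13, 14, 13, 11, 13, 13, 37, 93, 136, 148, 151, 151, 151, 150, 150, 152, 151, 151, 151]
[138, 140, 139, 139, 140, 140, 141, 141, 140, 139, 137, 140, 140, 144, 145, 147, 148, 148, 147, 147] [150, 149, 148, 148, 152, 154, 155, 151, 138, 136, 137, 139, 139, 139, 140, 139, 139, 141, 140, 139, 140, 140] [137, 137, 135, 135, 136, 134, 136, 135, 134, 131, 138, 147, 150, 151, 151, 150, 149, 148, 149, 145] [146, 146, 146, 147, 146, 147, 146, 146, 145, 145, 143, 142, 143, 142, 141, 140, 140, 139, 139, 138, 138, 137]
[[290.1, 147.4], [290.2, 133.1], [290.0, 161.4], [276.0, 147.4], [304.2, 147.4]]
[[289.2, 142.8], [289.2, 129.8], [289.1, 155.6], [276.4, 142.8], [301.9, 142.8]]
```

The masks put the cover's top disc centre at (289,142) with a diameter of 135 px, as expected, and the knob at columns 277–303. That gives the axis as about (598, 136.5).

Emit:
step_arm --commands '[{"slide":[20,3.5,15],"rot":[0,0,0],"grip":0.6},{"slide":[19.5,3.5,25],"rot":[0,0,0],"grip":0.6},{"slide":[0,0,35],"rot":[0,0,0],"grip":0.6},{"slide":[0,0,35],"rot":[0,0,0],"grip":0.6},{"slide":[0,0,20],"rot":[0,0,0],"grip":0.6},{"slide":[0,0,11],"rot":[0,0,0],"grip":0.6},{"slide":[0,0,0],"rot":[0,0,0],"grip":0.6},{"slide":[0,0,0],"rot":[0,0,0],"grip":0.6}]'

```text
time_s: 22.92
ee_pos: [598.7, 137.4, 78.6]
eef_rot: [3.141, -0.001, 0.0]
wrist_force: [0.2, 0.3, 0.4]
width: 51.4
grasp_force: 0.0
```

Emit:
step_arm --commands '[{"slide":[0,0,0],"rot":[0,0,0],"grip":0.4},{"slide":[0,0,0],"rot":[0,0,0],"grip":0.3},{"slide":[0,0,0],"rot":[0,0,0],"grip":0.22},{"slide":[0,0,0],"rot":[0,0,0],"grip":0.15},{"slide":[0,0,0],"rot":[0,0,0],"grip":0.1},{"slide":[0,0,0],"rot":[0,0,0],"grip":0.1},{"slide":[0,0,0],"rot":[0,0,0],"grip":0.1},{"slide":[0,0,0],"rot":[0,0,0],"grip":0.1}]' --squeeze 45

```text
time_s: 23.58
ee_pos: [599.4, 138.3, 80.0]
eef_rot: [3.142, 0.001, 0.005]
wrist_force: [-0.9, -1.3, 6.4]
width: 18.0
grasp_force: 43.8
```

The grip is a little high on the knob (width 18 of 20 mm), so I'll regrip about 4 mm lower.

Emit:
step_arm --commands '[{"slide":[0,0,0],"rot":[0,0,0],"grip":0.4},{"slide":[0,0,0],"rot":[0,0,0],"grip":0.4},{"slide":[0,0,2],"rot":[0,0,0],"grip":0.4},{"slide":[0,0,2],"rot":[0,0,0],"grip":0.4},{"slide":[0,0,0],"rot":[0,0,0],"grip":0.4},{"slide":[0,0,0],"rot":[0,0,0],"grip":0.4}]'

```text
time_s: 24.08
ee_pos: [598.1, 138.2, 73.7]
eef_rot: [3.141, 0.001, -0.001]
wrist_force: [0.7, -0.4, -0.1]
width: 33.9
grasp_force: 0.0
```

Emit:
step_arm --commands '[{"slide":[0,0,0],"rot":[0,0,0],"grip":0.3},{"slide":[0,0,0],"rot":[0,0,0],"grip":0.22},{"slide":[0,0,0],"rot":[0,0,0],"grip":0.15},{"slide":[0,0,0],"rot":[0,0,0],"grip":0.1},{"slide":[0,0,0],"rot":[0,0,0],"grip":0.1},{"slide":[0,0,0],"rot":[0,0,0],"grip":0.1},{"slide":[0,0,0],"rot":[0,0,0],"grip":0.1}]'

```text
time_s: 24.67
ee_pos: [598.3, 138.3, 74.1]
eef_rot: [-3.142, -0.001, -0.0]
wrist_force: [-1.0, 1.2, 1.5]
width: 18.2
grasp_force: 44.1
```

Emit:
step_arm --commands '[{"slide":[0,0,-5],"rot":[0,0,0],"grip":0.1},{"slide":[0,0,-12],"rot":[0,0,0],"grip":0.1},{"slide":[0,0,-22],"rot":[0,0,0],"grip":0.1},{"slide":[0,0,-30],"rot":[0,0,0],"grip":0.1},{"slide":[0,0,-30],"rot":[0,0,0],"grip":0.1},{"slide":[0,0,-18],"rot":[0,0,0],"grip":0.1},{"slide":[-3,8,-5],"rot":[0,0,0],"grip":0.1},{"slide":[-6,16,0],"rot":[0,0,0],"grip":0.1},{"slide":[-9,24,0],"rot":[0,0,0],"grip":0.1},{"slide":[-11,28,0],"rot":[0,0,0],"grip":0.1}]'

```text
time_s: 25.5
ee_pos: [568.5, 62.1, 195.7]
eef_rot: [-3.141, -0.005, 0.001]
wrist_force: [0.9, -1.4, -2.9]
width: 18.5
grasp_force: 44.1
```

Emit:
step_arm --commands '[{"slide":[-12,30,0],"rot":[0,0,0],"grip":0.1},{"slide":[-12,30,0],"rot":[0,0,0],"grip":0.1},{"slide":[-12,30,0],"rot":[0,0,0],"grip":0.1},{"slide":[-12,30,0],"rot":[0,0,0],"grip":0.1},{"slide":[-12,30,0],"rot":[0,0,0],"grip":0.1},{"slide":[-12,30,0],"rot":[0,0,0],"grip":0.1},{"slide":[-12,30,0],"rot":[0,0,0],"grip":0.1},{"slide":[-12,30,0],"rot":[0,0,0],"grip":0.1},{"slide":[-12,30,0],"rot":[0,0,0],"grip":0.1},{"slide":[-12,28,0],"rot":[0,0,0],"grip":0.1}]'

```text
time_s: 26.33
ee_pos: [447.6, -237.9, 195.6]
eef_rot: [3.141, -0.0, -0.002]
wrist_force: [0.6, 0.4, -1.4]
width: 18.6
grasp_force: 44.1
```

Emit:
step_arm --commands '[{"slide":[-10,25,0],"rot":[0,0,0],"grip":0.1},{"slide":[-6,18,0],"rot":[0,0,0],"grip":0.1},{"slide":[-3,11,0],"rot":[0,0,0],"grip":0.1},{"slide":[0,0,0],"rot":[0,0,0],"grip":0.1},{"slide":[0,0,0],"rot":[0,0,0],"grip":0.1},{"slide":[0,0,0],"rot":[0,0,0],"grip":0.1}]'

```text
time_s: 26.83
ee_pos: [431.1, -288.4, 195.9]
eef_rot: [-3.141, -0.004, -0.0]
wrist_force: [0.2, -0.3, -1.6]
width: 18.5
grasp_force: 44.1
```

```bash
python3 - <<'E'
from h import *
im,P=look("w12"); s=r.read_state();t=s["ee_pos"]; print(s["width"],s["wrist_force"].round(1),s["ft_torque"].round(2))
g=cv2.cvtColor(im,6); b=im.astype(int)
top=t[2]-74.1+55
print("pred disc centre",np.round(proj("wrist",(*t[:2],top),P),1),"extents",[np.round(proj("wrist",(t[0]+dx,t[1]+dy,top),P),1).tolist() for dx,dy in((53,0),(0,53),(0,-53))])
m=((b[:,:,0]-b[:,:,2]>8)).astype(np.uint8)*255
for c in cv2.findContours(m,0,1)[0]:
    if cv2.contourArea(c)>1500: print(cv2.boundingRect(c),cv2.contourArea(c))
for n in("scene","side"):
    q=r.capture(n)[:,:,::-1]; cv2.imwrite(f"pics/{n}12.png",q); print(n,np.round(proj(n,(430,-290.5,top),None)), np.round(proj(n,(430,-290.5,3)))) 
E
```

```text
tcp [ 431.1 -288.4  195.9] rot [-3.1407e+00 -3.9000e-03 -2.0000e-04] j7 -1.27 t 26.8333
18.35666656452968 [-0.5  0.3 -1.2] [-0.03  0.    0.01]
pred disc centre [280.5 274.2] extents [[280.9, 153.1], [159.7, 273.9], [401.3, 274.6]]
(246, 320, 70, 56) 2559.5
(161, 159, 240, 165) 25085.5
(219, 118, 129, 50) 2330.0
scene [390. 138.] [382. 184.]
side [298.  98.] [297. 131.]
```

Emit:
step_arm --commands '[{"slide":[1,1.5,15],"rot":[0,0,0],"grip":0.1},{"slide":[0,0,22],"rot":[0,0,0],"grip":0.1},{"slide":[0,0,15],"rot":[0,0,0],"grip":0.1},{"slide":[0,0,6],"rot":[0,0,0],"grip":0.1},{"slide":[0,0,0],"rot":[0,0,0],"grip":0.1},{"slide":[0,0,0],"rot":[0,0,0],"grip":0.1},{"slide":[0,0,0],"rot":[0,0,0],"grip":0.1}]'

```text
time_s: 27.57
ee_pos: [432.5, -291.4, 139.0]
eef_rot: [3.141, 0.002, 0.002]
wrist_force: [0.0, -1.2, -2.1]
width: 18.5
grasp_force: 44.1
```

Emit:
step_arm --commands '[{"slide":[0,0,0],"rot":[0,0,0],"grip":0.1}]'

```text
time_s: 27.65
ee_pos: [432.4, -291.6, 139.1]
eef_rot: [3.141, 0.002, 0.002]
wrist_force: [0.1, 0.4, -2.1]
width: 18.5
grasp_force: 44.1
```

```bash
python3 - <<'E'
from h import *
im,P=look("w13"); b=im.astype(int)
g=cv2.cvtColor(im,6); print("col281 rows 95-185:",g[95:185,281].tolist())
t=r.read_state()["ee_pos"]
print("pred cover top far edge",np.round(proj("wrist",(483,-290.5,t[2]-19),P),1),"rim outer far",np.round(proj("wrist",(496.8,-290.5,10),P),1))
def bb(z,R):return [np.round(proj("wrist",(430+dx,-290.5+dy,z),P),1).tolist() for dx,dy in((R,0),(0,R),(0,-R))]
print("rim",bb(10,67),"cover top",bb(t[2]-19,53))
m=((b[:,:,0]-b[:,:,2]>8)).astype(np.uint8)*255
for c in cv2.findContours(m,0,1)[0]:
    if cv2.contourArea(c)>1500: print(cv2.boundingRect(c),cv2.contourArea(c))
E
```

```text
tcp [ 432.4 -291.6  139.1] rot [3.1406e+00 1.5000e-03 2.3000e-03] j7 -1.32 t 27.65
col281 rows 95-185: [130, 129, 130, 130, 131, 132, 130, 131, 129, 131, 131, 130, 131, 131, 130, 131, 130, 128, 127, 121, 118, 125, 134, 137, 136, 119, 97, 98, 105, 121, 135, 138, 140, 137, 140, 139, 138, 138, 137, 138, 140, 141, 140, 140, 138, 135, 127, 115, 105, 85, 67, 66, 67, 67, 67, 67, 66, 67, 67, 68, 67, 68, 68, 83, 107, 132, 144, 148, 149, 147, 146, 146, 146, 144, 143, 143, 143, 143, 141, 142, 141, 141, 141, 141, 142, 141, 141, 140, 140, 141]
pred cover top far edge [278.2 159.6] rim outer far [279.  113.7]
rim [[279.0, 113.4], [187.2, 208.2], [370.8, 208.4]] cover top [[278.2, 159.6], [158.0, 279.4], [398.4, 279.5]]
(246, 320, 70, 56) 2557.5
(199, 125, 152, 60) 2088.0
(161, 117, 240, 207) 25646.0
```

Emit:
step_arm --commands '[{"slide":[-0.5,-1,6],"rot":[0,0,0],"grip":0.1},{"slide":[0,0,6],"rot":[0,0,0],"grip":0.1},{"slide":[0,0,6],"rot":[0,0,0],"grip":0.1},{"slide":[0,0,7],"rot":[0,0,0],"grip":0.1},{"slide":[0,0,7],"rot":[0,0,0],"grip":0.1},{"slide":[0,0,7],"rot":[0,0,0],"grip":0.1},{"slide":[0,0,6],"rot":[0,0,0],"grip":0.1},{"slide":[0,0,4],"rot":[0,0,0],"grip":0.1},{"slide":[0,0,0],"rot":[0,0,0],"grip":0.1},{"slide":[0,0,0],"rot":[0,0,0],"grip":0.1}]'

```text
time_s: 28.53
ee_pos: [431.2, -290.3, 88.8]
eef_rot: [-3.141, -0.001, 0.0]
wrist_force: [0.0, -0.8, -1.8]
width: 18.1
grasp_force: 44.1
```

Emit:
step_arm --commands '[{"slide":[0,0,3],"rot":[0,0,0],"grip":0.1},{"slide":[0,0,2],"rot":[0,0,0],"grip":0.1},{"slide":[0,0,2],"rot":[0,0,0],"grip":0.1},{"slide":[0,0,0],"rot":[0,0,0],"grip":0.1},{"slide":[0,0,0],"rot":[0,0,0],"grip":0.1}]'

```text
time_s: 28.95
ee_pos: [431.1, -290.4, 82.0]
eef_rot: [-3.142, -0.001, 0.0]
wrist_force: [-0.3, -0.6, -1.4]
width: 18.3
grasp_force: 44.1
```

Emit:
step_arm --commands '[{"slide":[0,0,1],"rot":[0,0,0],"grip":0.1},{"slide":[0,0,1],"rot":[0,0,0],"grip":0.1},{"slide":[0,0,1],"rot":[0,0,0],"grip":0.1},{"slide":[0,0,0],"rot":[0,0,0],"grip":0.1},{"slide":[0,0,0],"rot":[0,0,0],"grip":0.1}]'

```text
time_s: 29.37
ee_pos: [431.1, -290.4, 79.0]
eef_rot: [-3.142, -0.001, 0.0]
wrist_force: [-0.9, 0.3, -1.4]
width: 18.1
grasp_force: 44.1
```

Emit:
step_arm --commands '[{"slide":[0,0,1],"rot":[0,0,0],"grip":0.1},{"slide":[0,0,0],"rot":[0,0,0],"grip":0.1},{"slide":[0,0,0],"rot":[0,0,0],"grip":0.1}]'

```text
time_s: 29.62
ee_pos: [431.1, -290.4, 78.0]
eef_rot: [-3.142, -0.001, 0.0]
wrist_force: [0.2, 0.3, -1.3]
width: 18.1
grasp_force: 44.1
```

Emit:
step_arm --commands '[{"slide":[0,0,1],"rot":[0,0,0],"grip":0.1},{"slide":[0,0,0],"rot":[0,0,0],"grip":0.1},{"slide":[0,0,0],"rot":[0,0,0],"grip":0.1}]'

```text
time_s: 29.87
ee_pos: [431.3, -290.5, 77.1]
eef_rot: [3.141, 0.001, 0.0]
wrist_force: [0.3, -0.5, -1.7]
width: 18.6
grasp_force: 44.2
```

Emit:
step_arm --commands '[{"slide":[0,0,0.7],"rot":[0,0,0],"grip":0.1},{"slide":[0,0,0],"rot":[0,0,0],"grip":0.1},{"slide":[0,0,0],"rot":[0,0,0],"grip":0.1}]'

```text
time_s: 30.12
ee_pos: [431.3, -290.5, 77.0]
eef_rot: [3.141, 0.001, 0.0]
wrist_force: [-2.5, 0.4, 7.0]
width: 18.5
grasp_force: 45.0
```

Emit:
step_arm --commands '[{"slide":[0,0,0.7],"rot":[0,0,0],"grip":0.1},{"slide":[0,0,0],"rot":[0,0,0],"grip":0.1},{"slide":[0,0,0],"rot":[0,0,0],"grip":0.1}]'

```text
time_s: 30.37
ee_pos: [431.4, -290.5, 77.0]
eef_rot: [3.141, 0.001, 0.0]
wrist_force: [-5.2, 1.7, 14.9]
width: 18.2
grasp_force: 45.9
```

The cover is resting on the floor, at the expected height. I'll release it and back off.

Emit:
step_arm --commands '[{"slide":[0,0,-1],"rot":[0,0,0],"grip":0.25},{"slide":[0,0,0],"rot":[0,0,0],"grip":0.32},{"slide":[0,0,0],"rot":[0,0,0],"grip":0.5},{"slide":[0,0,0],"rot":[0,0,0],"grip":0.6},{"slide":[0,0,0],"rot":[0,0,0],"grip":0.6},{"slide":[0,0,-10],"rot":[0,0,0],"grip":0.6},{"slide":[0,0,-25],"rot":[0,0,0],"grip":0.6},{"slide":[0,0,-35],"rot":[0,0,0],"grip":0.6},{"slide":[0,0,-40],"rot":[0,0,0],"grip":0.6},{"slide":[0,0,-40],"rot":[0,0,0],"grip":0.6}]'

```text
time_s: 31.2
ee_pos: [430.8, -289.7, 228.6]
eef_rot: [-3.14, -0.002, 0.001]
wrist_force: [1.2, -0.7, -0.8]
width: 51.4
grasp_force: 0.0
```

Emit:
step_arm --commands '[{"slide":[-20,-30,-10],"rot":[0,0,0],"grip":0.6},{"slide":[-20,-30,0],"rot":[0,0,0],"grip":0.6},{"slide":[0,0,0],"rot":[0,0,0],"grip":0.6},{"slide":[0,0,0],"rot":[0,0,0],"grip":0.6},{"slide":[0,0,0],"rot":[0,0,0],"grip":0.6}]'

```text
time_s: 31.62
ee_pos: [391.3, -230.8, 237.4]
eef_rot: [3.14, 0.001, 0.001]
wrist_force: [-0.7, -0.3, 0.3]
width: 51.2
grasp_force: 0.0
```

```bash
python3 - <<'E'
from h import *
im,P=look("w14"); s=r.capture("scene")[:,:,::-1]
z=cv2.resize(s[100:300,180:440],None,fx=1.5,fy=1.5,interpolation=2)
o=np.zeros((420,410+z.shape[1],3),np.uint8); o[:,:410]=im[:,150:];o[:300,410:]=z; cv2.imwrite("pics/z14.png",o); print(o.shape)
E
```

```text
tcp [ 391.3 -230.8  237.4] rot [3.1404e+00 1.4000e-03 1.3000e-03] j7 -1.26 t 31.6167
(420, 800, 3)
```

View pics/z14.png

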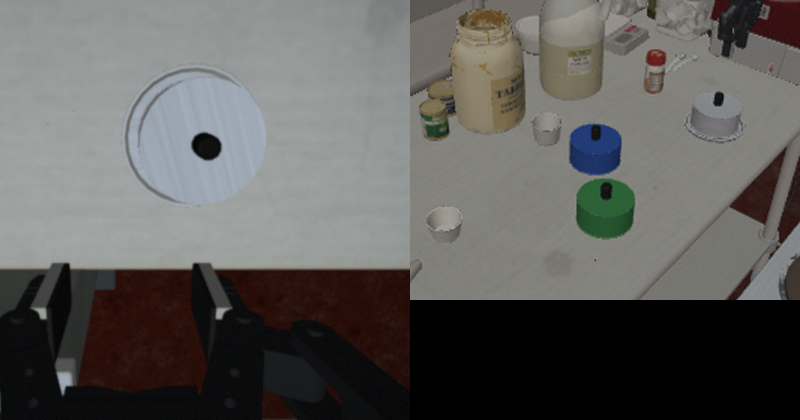

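The silver cover sits flat inside the tray rim, at (718,115) in the scene half. The decoys, ramekin, cup and jar are where they were. Handing in.

```bash
python3 -c "
from workcell import r
print(r.finish_job())"
```

```text
the job is handed in; nothing more can be done
None
```

I handed the job in after about 32 s of robot time: the three rings stand nested and centred in the tray with the knobbed cover flat on its floor inside the rim, the ramekin, small cup and spice jar were left where they were, and the hand-in returned no verdict.

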